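Unlock the stall's till with its key

ROBOT

A 6-joint arm with a two-finger parallel gripper is mounted at the origin on the work surface. World frame = base frame: x ahead of the robot, y to its left, z up, the work surface at z = 0. Lengths are in m, angles in rad, forces in N, time in s.
With the tool pointing down it reaches from about 0.3 to 0.875 m from the base axis. Payload 6.4 kg.
Tool frame: the origin (TCP) lies midway between the tips of the shut fingers; the grasp point (between the pads) lies 19 mm behind it; z points along the fingers, y is the direction in which the jaws open and shut (so a half turn about z gives the same grasp; the last joint's range is limited). The gripper opens to 85 mm and grips with 20 to 120 N. Pads are 22 mm wide; open, the fingers measure 114 mm over their backs; the gripper's body (76 mm by 85 mm) begins 54 mm behind the grasp point. The pads swing forward as they close: fully open they stand 13 mm farther back than shut.
Start: joints at [-1.468, 0.181, 1.607, -0, 1.354, -0.206], TCP at [0.175, -0.548, 0.231] pointing down, gripper open.
Joint ranges: [-2.99, 2.99], [-0.89, 2.07], [0.3, 2.58], [-1.14, 4.28], [0, 2.63], [-3.12, 3.12]. Speed limits (rad/s): [2.57, 2.57, 3.01, 3.14, 3.14, 3.14].

INTERFACE

Orientations are given as a unit quaternion [w, x, y, z].
In Python, from bench import ctrl gives the robot as it stands.
- The arm moves only by the tool apply_moves, never from a script. Its argument "plan" is a list of rows, each an object with "translation": the shift along the tool's x, y, z in m, a list of three; "angular": the turn, a rotation vector about the tool's x, y, z in rad, a list of three; "hand": the finger opening in m, from 0 to 0.0854. In form: [{"translation": [x, y, z], "angular": [rx, ry, rz], "hand": hand}, ...]. A call has 1 to 10 rows; each row shifts and turns the commanded pose from where the row before left it, along the tool's axes as they then stand; what a row does not reach is not made up. A row lasts 1/8 s, in which the tool goes at most 62.5 mm and 10.7 degrees, less where a joint would pass 70% of its speed; a pose out of reach is approached as far as the arm can. A call with a gripper value outside its range is refused whole. The fingers move at their own pace and stop on an object; the grip force is fixed at half the most. Time passes only in rows, so rows that do not move let the fingers close. It gives the time, the measured TCP pose, the force and the opening at its end, in the units of the state.
- ctrl.get_obs(): the state, without advancing time (a new reading comes with each control period).
- ctrl.camera(name): name is "scene" or "side" or "wrist"; returns a dict with "img" (480x640x3 uint8, red, green, blue), "K" (3x3 intrinsics, pixels), "eye" and "orientation" of the camera in the world. Camera axes: x right, y up, looking along -z (the intrinsics and any distortion apply to the point x, -y, -z); pixel columns grow to the right and rows downward; lengths in m; the calibration is good to about 2 mm. A picture is of the moment at which its call begins. There is no depth.
- ctrl.hand_in(): hands the job in, once; it reports no verdict.
The state is a dict: "time_s": time; "q": joint angles; "dq": joint speeds; "joint_efforts": joint torques, N m; "eef_pos": TCP position; "eef_rot": TCP orientation; "wrist_force": force on the tool from outside, world axes, zero at the start; "torque": the same for the moment, N m; "opening": opening from 0.0 (shut) to 1.0 (fully open).
Only numpy, scipy, OpenCV 4.12 (cv2) and the standard library are available. Lean on these libraries where they do the work, as an engineer would, in place of code of your own. Each camera call takes 0.05 s, during which the arm holds its last target.

TASK

Take the red-headed key out of its wooden stand and unlock the green till box: put the key into the brass lock on top, feel for the angle at which it drops in, seat it fully home, and turn it clockwise until the hidden bolt lets the drawer spring open. Do not force the key or push on the box, leave it standing in the lock, and leave the other things on the bench where they are.

Things in the scene. Friction and masses are not known exactly. Their poses are not given: they have to be found in the camera images.
- key: Loose key, 50 to 100 g, 80 mm tall, upright in the stand, head up. Origin: centre of its tip (lowest point); z up the shank; x along the width of bit and head; same when turned by half a turn. Bit 22 (x) x 5 (y) mm, 7 mm high; shank 6 mm round; steel shoulder disc 34 mm across from z = 34 to 38 mm; red head above it.
- key_head (a point): Centre of the key's red plastic head, 59 mm above its tip, axes as the key's: 30 (x) x 12 (y) x 42 mm high, to be gripped from above across its 12 mm.
- stand: Fixed wooden block 80 x 80 x 50 mm, origin under its centre. The key hangs in a slot (25 mm along x, 8 mm along y) in its top, shoulder on the top face, and lifts straight out (34 mm). Till and stand may have swapped sides.
- till: Fixed green steel box, 240 (x) x 260 (y) x 115 mm high, origin under its centre; the drawer in its -x face needs 75 mm free before it. The lock's brass collar stands 8 mm proud of the top. Two red index marks on the top, before and behind the collar, lie along the till's x.
- lock_mouth (a point): Centre of the collar's top rim, 123 mm above the bench, axes as the till's. Rim 38 mm across outside; a short funnel, about 29 mm wide, leads into a round bore 24.4 mm across. A soft black dust seal, without resistance, hides the inside.
- lock_plate (a point): Lock axis, top of the steel plate 19 mm below the rim, 5 mm thick, with a slot 7.6 mm wide across the whole bore. The slot is fixed; its direction is not measured: 0 to 1.0 rad counterclockwise (from above) of the till's x. Find it by feel, bit lightly on the plate (5 N) and turned, or set down at one angle after another; the bit drops in within about 0.1 rad of it.
- lock_home (a point): Lock axis, 34 mm below the rim: the key's tip when fully home, shoulder on the rim. The key turns only when its tip is within 3 mm of this height. Clockwise from above: 0.15 rad of play, then the bit drives the rotor (0.06 N m); the bolt frees the drawer about 0.5 rad from the slot; hard stop near 0.7 rad. The rotor stays as left and holds the turned key captive.
- drawer (a joint): How far the drawer is out (m): 0 shut, 0.06 fully open. The bolt holds it; once freed a spring drives it out by itself.
- tiffin: Bystander: three-tier stainless tiffin carrier, 150 mm across its handle, 230 mm tall, on the right; origin under its centre.
- jar: Bystander: glass jar with a blue cap, 84 mm across, 140 mm tall, at the back; origin under its centre.
- spatula: Bystander: wooden spatula, 285 mm long, lying across the back of the bench.
- cup: Bystander: white ceramic cup, 80 mm across, 85 mm tall, on the right; origin under its centre.
- colander: Bystander: small steel colander bowl, 150 mm across (180 over its handles), 65 mm tall, at the front left; origin under its centre.
- pot: Bystander: aluminium pot, 170 mm across, on the gas ring at the back left, its rim 167 mm above the bench; origin under its centre.
There are look-alikes about, which are no part of the job. What is meant by the key is not blue or purple, and is the smaller of those in its own colour.

How it is judged:
By the outcome, as a careful person would: the job done as asked, in the order asked, and still so for the second after the job is handed in, with the robot touching nothing.
It also fails if it takes over 61 s, if anything falls off the work surface, if the arm or the gripper's body presses on something with over 40 N, if the wrist force passes 120 N, or if a joint passes its speed limit or range.

## Working session

There is one attempt and no reset: what is moved stays moved. The work goes in short steps, Python scripts to look and compute and a tool call to move; the robot and the scene stay as the last step left them, time stands still between calls to the robot, and variables do not carry over. Pictures are saved under pics/ and viewed, and the job is handed in when it is done.

Besides the shell and the picture viewer there is one more tool, called after ">>>" as a command line: name --argument value ..., lists and objects as JSON in quotes. apply_moves: Moves the arm, as the interface text tells. Its arguments: {"type":"object","properties":{"plan":{"type":"array","items":{"type":"object","properties":{"translation":{"type":"array","items":{"type":"number"}},"angular":{"type":"array","items":{"type":"number"}},"hand":{"type":"number"}}}}},"required":["plan"]}

```bash
mkdir -p pics; ls; python3 - <<'E'
from bench import ctrl
import cv2
print(ctrl.get_obs())
for n in ["scene","side","wrist"]:
    c=ctrl.camera(n); cv2.imwrite(f"pics/{n}0.png",c["img"][:,:,::-1]); print(n,{k:v for k,v in c.items() if k!="img"})
E
```

```text
pics
{'time_s': 0.0, 'q': array([-1.46831244e+00,  1.81499423e-01,  1.60800562e+00, -3.60654766e-06,
        1.35378874e+00, -2.06310375e-01]), 'dq': array([-5.29212882e-04, -4.79357105e-04, -9.04692789e-04,  2.34115495e-04,
        2.35339420e-05, -1.12452983e-03]), 'joint_efforts': array([ 1.74363788e-03, -4.44870579e+01, -3.51336551e+01, -3.07087448e-04,
        9.08013317e-03,  3.12218219e-06]), 'eef_pos': array([ 0.1747013 , -0.54724613,  0.2304087 ]), 'eef_rot': array([-8.49511432e-04,  9.88104005e-01,  1.53784757e-01,  4.23775321e-05]), 'wrist_force': array([-0.4721583 , -0.09186819,  0.12067508]), 'torque': array([0.03475934, 0.05847073, 0.03225446]), 'opening': 0.9995121049938837}
scene {'K': array([[496.7594413 ,   0.        , 326.22136065],
       [  0.        , 496.7594413 , 239.52929805],
       [  0.        ,   0.        ,   1.        ]]), 'eye': array([1.18261494, 0.16156791, 1.12759546]), 'orientation': array([0.58062893, 0.16866972, 0.21220124, 0.76771818])}
side {'K': array([[444.53593459,   0.        , 322.31181266],
       [  0.        , 444.53593459, 240.73444202],
       [  0.        ,   0.        ,   1.        ]]), 'eye': array([0.22397081, 0.92680818, 0.78239205]), 'orientation': array([-0.1673038 , -0.08355384,  0.45962328,  0.86820196])}
wrist {'K': array([[398.95477549,   0.        , 317.20921462],
       [  0.        , 398.95477549, 247.02739042],
       [  0.        ,   0.        ,   1.        ]]), 'eye': array([ 0.24736203, -0.52394137,  0.37459037]), 'orientation': array([ 0.79866745, -0.11990497,  0.08794912, -0.58311068])}
```

View pics/scene0.png

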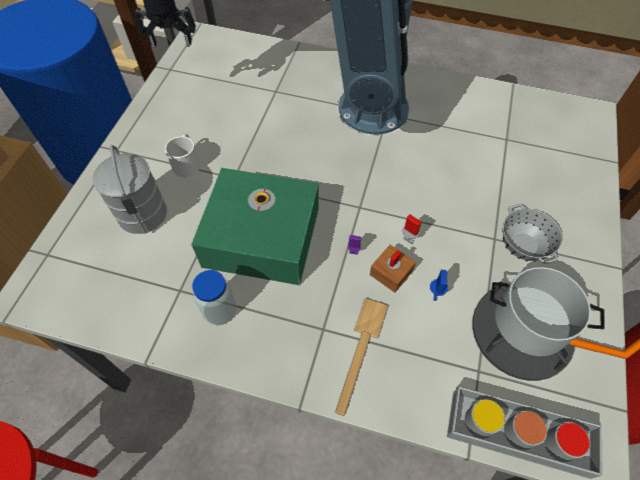

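View pics/side0.png

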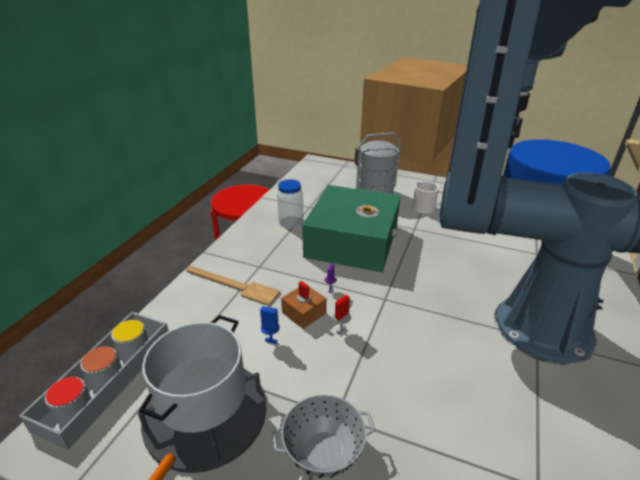

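View pics/wrist0.png

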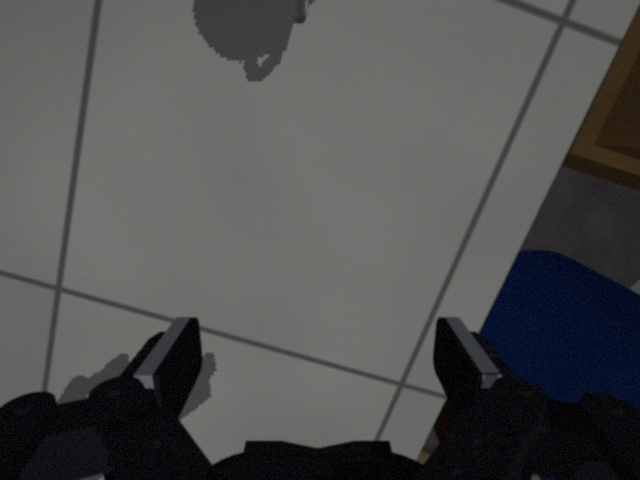

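The scene view shows the green till with its lock at about (261,200). The stand is at (392,268) with the small red key at (396,258), and a larger red decoy stands free at (412,225). I'll zoom in and measure.

```bash
cat > h.py <<'E'
from bench import ctrl
import cv2, numpy as np
from scipy.spatial.transform import Rotation as R
def Rq(q): return R.from_quat([q[1],q[2],q[3],q[0]]).as_matrix()
def px2w(c,u,v,z):
    K=c["K"]; d=np.array([(u-K[0,2])/K[0,0],-(v-K[1,2])/K[1,1],-1.]); d=Rq(c["orientation"])@d
    return c["eye"]+d*(z-c["eye"][2])/d[2]
def w2px(c,p):
    K=c["K"]; x=Rq(c["orientation"]).T@(np.array(p)-c["eye"]); return K[0,0]*x[0]/-x[2]+K[0,2], K[1,1]*-x[1]/-x[2]+K[1,2]
def crop(c,u0,v0,u1,v1,s,name):
    im=cv2.resize(c["img"][v0:v1,u0:u1,::-1],None,fx=s,fy=s,interpolation=cv2.INTER_CUBIC); cv2.imwrite("pics/"+name+".png",im)
E
python3 - <<'E'
from h import *
c=ctrl.camera("scene"); 
import pickle; pickle.dump(c,open("scene0.pkl","wb"))
crop(c,190,150,330,290,5,"till1"); crop(c,340,200,460,300,6,"key1")
c=ctrl.camera("side"); pickle.dump(c,open("side0.pkl","wb"))
crop(c,260,250,400,350,5,"skey1"); crop(c,290,170,410,280,5,"still1")
E
```

```text
(no output)
```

View pics/till1.png

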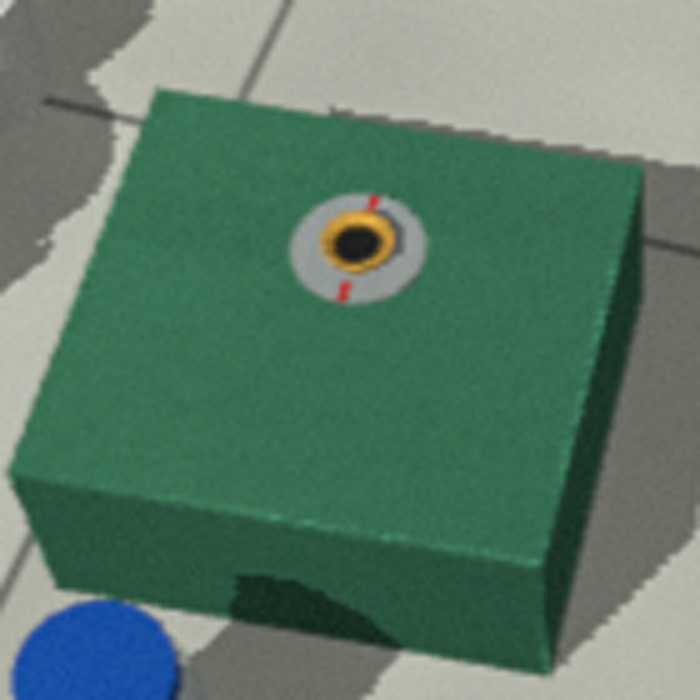

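View pics/key1.png

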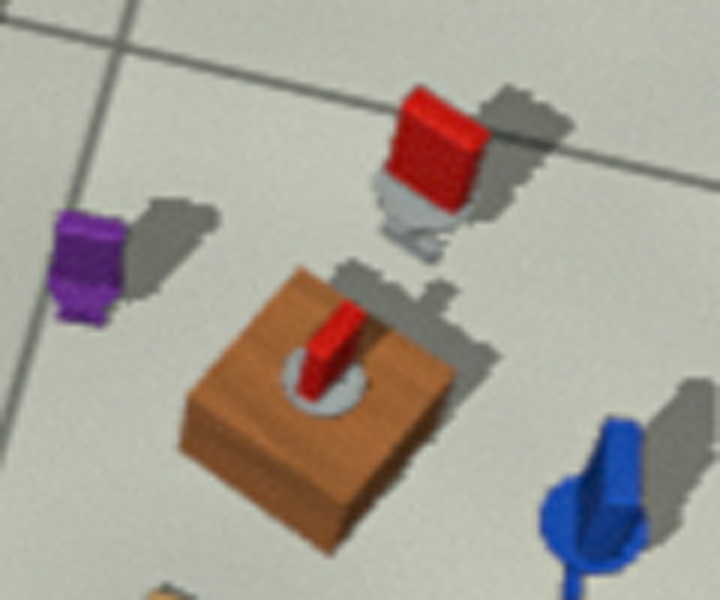

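View pics/skey1.png

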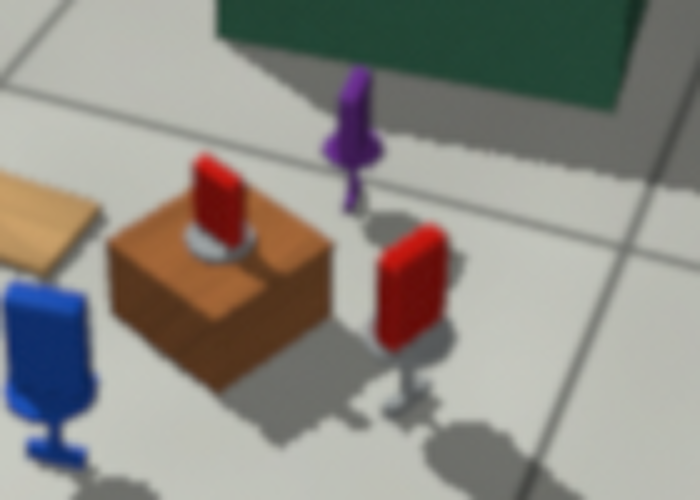

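View pics/still1.png

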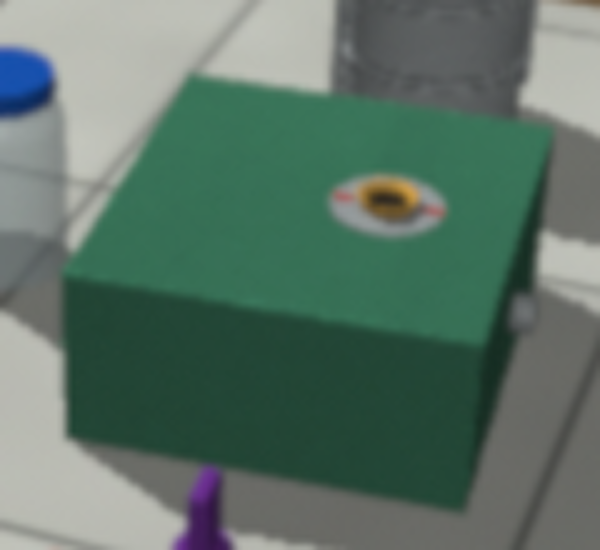

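```bash
python3 - <<'E'
from h import *
import pickle
s=pickle.load(open("scene0.pkl","rb")); d=pickle.load(open("side0.pkl","rb"))
def show(c,o,sc,pts,z,n):
    P=np.array([px2w(c,o[0]+(u+.5)/sc-.5,o[1]+(v+.5)/sc-.5,z) for u,v in pts])[:,:2]
    print(n,P.round(4).tolist(),"mean",P.mean(0).round(4))
    if len(P)>1: print("   len/ang",[(round(float(np.linalg.norm(e)),4),round(float(np.arctan2(e[1],e[0])),3)) for e in np.roll(P,-1,0)-P])
show(s,(190,150),5,[(157,90),(642,165),(545,567),(12,472)],.115,"till sc")
show(d,(290,170),5,[(192,75),(552,128),(485,345),(66,275)],.115,"till sd")
show(s,(190,150),5,[(358,241)],.123,"lock sc"); show(d,(290,170),5,[(390,199)],.123,"lock sd")
show(s,(190,150),5,[(375,202),(343,292)],.115,"marks sc"); show(d,(290,170),5,[(342,197),(433,211)],.115,"marks sd")
show(s,(340,200),6,[(302,268),(456,375),(337,508),(188,397)],.05,"stand sc")
show(d,(260,250),5,[(240,178),(333,245),(215,322),(108,242)],.05,"stand sd")
show(s,(340,200),6,[(325,378)],.054,"shoulder sc"); show(d,(260,250),5,[(220,240)],.052,"shoulder sd")
show(s,(340,200),6,[(350,303),(310,352)],.096,"headtop sc"); show(d,(260,250),5,[(205,157),(240,182)],.096,"headtop sd")
E
```

```text
till sc [[0.4465, -0.3162], [0.4234, -0.0591], [0.6619, -0.0371], [0.6824, -0.2947]] mean [ 0.5535 -0.1768]
   len/ang [(0.2581, 1.66), (0.2395, 0.092), (0.2584, -1.491), (0.2369, -3.051)]
till sd [[0.6804, -0.2953], [0.4452, -0.3142], [0.4217, -0.0603], [0.6583, -0.0393]] mean [ 0.5514 -0.1773]
   len/ang [(0.236, -3.061), (0.255, 1.663), (0.2375, 0.088), (0.2569, -1.485)]
lock sc [[0.5147, -0.1801]] mean [ 0.5147 -0.1801]
lock sd [[0.5105, -0.1769]] mean [ 0.5105 -0.1769]
marks sc [[0.4839, -0.1828], [0.541, -0.1795]] mean [ 0.5124 -0.1812]
   len/ang [(0.0572, 0.056), (0.0572, -3.085)]
marks sd [[0.5412, -0.1816], [0.4864, -0.1865]] mean [ 0.5138 -0.1841]
   len/ang [(0.055, -3.053), (0.055, 0.089)]
stand sc [[0.5131, 0.1563], [0.5461, 0.2281], [0.6197, 0.1928], [0.5867, 0.1238]] mean [0.5664 0.1752]
   len/ang [(0.0791, 1.14), (0.0816, -0.447), (0.0765, -2.016), (0.0805, 2.726)]
stand sd [[0.5732, 0.1272], [0.511, 0.1568], [0.5429, 0.2281], [0.6142, 0.1963]] mean [0.5603 0.1771]
   len/ang [(0.069, 2.698), (0.0781, 1.149), (0.078, -0.419), (0.0804, -2.105)]
shoulder sc [[0.5647, 0.1762]] mean [0.5647 0.1762]
shoulder sd [[0.5629, 0.1764]] mean [0.5629 0.1764]
headtop sc [[0.5524, 0.1784], [0.579, 0.1675]] mean [0.5657 0.1729]
   len/ang [(0.0287, -0.389), (0.0287, 2.753)]
headtop sd [[0.5731, 0.1693], [0.5501, 0.1801]] mean [0.5616 0.1747]
   len/ang [(0.0254, 2.703), (0.0254, -0.439)]
```

```bash
cat >> h.py <<'E'
def Ryaw(y): # tool-down with tool x at yaw
    return R.from_euler('z',y)*R.from_quat([1,0,0,0])
def rows(p1,yaw,n,p0=None,r0=None,linear=True):
    o=ctrl.get_obs()
    p0=o["eef_pos"] if p0 is None else np.array(p0); r0=R.from_matrix(Rq(o["eef_rot"])) if r0 is None else r0
    r1=Ryaw(yaw); rv=(r0.inv()*r1).as_rotvec(); p1=np.array(p1); out=[]
    p=p0.copy(); r=r0
    for i in range(1,n+1):
        pt=p0+(p1-p0)*i/n; t=(r.inv().apply(pt-p)).round(4); a=(rv/n).round(4)
        out.append({"translation":t.tolist(),"angular":a.tolist()}); p=p+r.apply(t); r=r*R.from_rotvec(a)
    import json
    print(json.dumps(out)); print("end",p.round(4),r.as_matrix()[:,0].round(3), "yaw",round(float(np.arctan2(*r.as_matrix()[1::-1,0])),4))
    return p,r
def st():
    o=ctrl.get_obs(); m=Rq(o["eef_rot"]); print("t",round(o["time_s"],2),"p",o["eef_pos"].round(4),"yaw",round(float(np.arctan2(m[1,0],m[0,0])),4),"z",m[:,2].round(4),"F",o["wrist_force"].round(1),"T",o["torque"].round(2),"op",round(o["opening"],3),"q",o["q"].round(2))
E
python3 - <<'E'
from h import *
import pickle
s=pickle.load(open("scene0.pkl","rb"));print(px2w(s,140,225,0),px2w(s,118,150,.23),px2w(s,182,170,0))
o=ctrl.get_obs(); c=ctrl.camera("wrist"); m=Rq(o["eef_rot"])
print("cam in tool",m.T@(c["eye"]-o["eef_pos"])); print((m.T@Rq(c["orientation"])).round(3))
print(w2px(c,o["eef_pos"]))
p,r=rows((.20,-.45,.30),0.309,2)
rows((.564,.175,.21),-.43,13,p,r)
E
```

```text
[ 0.60897177 -0.5048049   0.        ] [ 0.54785126 -0.51504424  0.23      ] [ 0.40258688 -0.47520432  0.        ]
cam in tool [ 0.07636569 -0.00039946 -0.14409438]
[[ 0.001  0.956  0.294]
 [ 1.    -0.    -0.001]
 [-0.001  0.294 -0.956]]
(np.float64(317.76388463254415), np.float64(323.1314992039163))
[{"translation": [0.0269, -0.0427, -0.0345], "angular": [-0.0003, -0.0001, -0.0001]}, {"translation": [0.0268, -0.0427, -0.0345], "angular": [-0.0003, -0.0001, -0.0001]}]
end [ 0.1999 -0.45    0.3   ] [ 0.953  0.304 -0.   ] yaw 0.309
[{"translation": [0.0413, -0.0373, 0.0069], "angular": [0.0, 0.0, 0.0568]}, {"translation": [0.0391, -0.0395, 0.0069], "angular": [0.0, 0.0, 0.0568]}, {"translation": [0.0368, -0.0418, 0.007], "angular": [0.0, 0.0, 0.0568]}, {"translation": [0.0344, -0.0437, 0.0069], "angular": [0.0, 0.0, 0.0568]}, {"translation": [0.0318, -0.0456, 0.0069], "angular": [0.0, 0.0, 0.0568]}, {"translation": [0.0292, -0.0474, 0.0069], "angular": [0.0, 0.0, 0.0568]}, {"translation": [0.0265, -0.049, 0.0069], "angular": [0.0, 0.0, 0.0568]}, {"translation": [0.0236, -0.0503, 0.007], "angular": [0.0, 0.0, 0.0568]}, {"translation": [0.0208, -0.0516, 0.0069], "angular": [0.0, 0.0, 0.0568]}, {"translation": [0.0178, -0.0528, 0.0069], "angular": [0.0, 0.0, 0.0568]}, {"translation": [0.0147, -0.0536, 0.0069], "angular": [0.0, 0.0, 0.0568]}, {"translation": [0.0117, -0.0544, 0.0069], "angular": [0.0, 0.0, 0.0568]}, {"translation": [0.0086, -0.055, 0.0069], "angular": [0.0, 0.0, 0.0568]}]
end [0.564 0.175 0.21 ] [ 0.909 -0.416 -0.   ] yaw -0.4294
```

>>> apply_moves --plan '[{"translation": [0.027,-0.043,-0.0345],"angular": [0,0,0],"hand": 0.0854},{"translation": [0.027,-0.043,-0.0345],"angular": [0,0,0],"hand": 0.0854},{"translation": [0.0413,-0.0373,0.0069],"angular": [0,0,0.0568],"hand": 0.0854},{"translation": [0.0391,-0.0395,0.0069],"angular": [0,0,0.0568],"hand": 0.0854},{"translation": [0.0368,-0.0418,0.007],"angular": [0,0,0.0568],"hand": 0.0854},{"translation": [0.0344,-0.0437,0.0069],"angular": [0,0,0.0568],"hand": 0.0854},{"translation": [0.0318,-0.0456,0.0069],"angular": [0,0,0.0568],"hand": 0.0854},{"translation": [0.0292,-0.0474,0.0069],"angular": [0,0,0.0568],"hand": 0.0854},{"translation": [0.0265,-0.049,0.0069],"angular": [0,0,0.0568],"hand": 0.0854},{"translation": [0.0236,-0.0503,0.007],"angular": [0,0,0.0568],"hand": 0.0854}]'

```text
time_s: 1.55
eef_pos: [0.4249, -0.0632, 0.2451]
eef_rot: [0.0, 0.997, -0.074, 0.001]
wrist_force: [1.0, -1.2, 0.9]
opening: 1.002
```

>>> apply_moves --plan '[{"translation": [0.0208,-0.0516,0.0069],"angular": [0,0,0.0568],"hand": 0.0854},{"translation": [0.0178,-0.0528,0.0069],"angular": [0,0,0.0568],"hand": 0.0854},{"translation": [0.0147,-0.0536,0.0069],"angular": [0,0,0.0568],"hand": 0.0854},{"translation": [0.0117,-0.0544,0.0069],"angular": [0,0,0.0568],"hand": 0.0854},{"translation": [0.0086,-0.055,0.0069],"angular": [0,0,0.0568],"hand": 0.0854},{"translation": [0,0,0],"angular": [0,0,0],"hand": 0.0854},{"translation": [0,0,0],"angular": [0,0,0],"hand": 0.0854}]'

```text
time_s: 2.42
eef_pos: [0.5639, 0.1754, 0.21]
eef_rot: [0.0, 0.977, -0.213, -0.0]
wrist_force: [-0.8, -0.0, -0.5]
opening: 0.997
```

```bash
python3 - <<'E'
from h import *
st(); c=ctrl.camera("wrist"); import pickle; pickle.dump(c,open("w1.pkl","wb")); crop(c,0,0,640,480,1,"w1")
print(w2px(c,(.564,.175,.096)),w2px(c,(.564,.175,.054)))
E
```

```text
t 2.42 p [0.5639 0.1754 0.21  ] yaw -0.4286 z [-1.1e-03 -5.0e-04 -1.0e+00] F [-0.8 -0.  -0.5] T [-0.08  0.01  0.01] op 0.997 q [ 0.1   0.23  1.59 -0.    1.32  2.1 ]
(np.float64(318.82564705744653), np.float64(241.48080954663064)) (np.float64(318.53375806810755), np.float64(226.2259176470565))
```

View pics/w1.png

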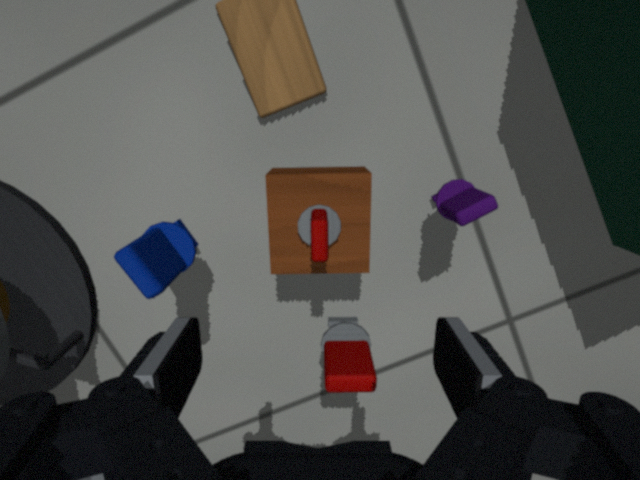

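The wrist view shows the key at (319,235), pointing up in the image and parallel to tool x. I predicted (318.8,241) for the head top, so this agrees. The larger red decoy is at (349,365). Next I'll refine by segmentation.

```bash
python3 - <<'E'
from h import *
import pickle
c=pickle.load(open("w1.pkl","rb")); im=c["img"].astype(int)
m=(im[:,:,0]>90)&(im[:,:,1]<50)&(im[:,:,2]<50)
m[290:]=0; m[:,:280]=0; m[:,360:]=0
for v in range(205,266,4):
    u=np.where(m[v])[0]; print(v,(u.min(),u.max(),(u.min()+u.max())/2) if len(u) else None,end="; ")
crop(c,255,155,385,295,5,"w1k")
# predicted head corners
from itertools import product
yaw=-.43
def pred(x,y,yaw,z,hx=.015,hy=.006):
    return [tuple(np.round(w2px(c,(x+a*hx*np.cos(yaw)-b*hy*np.sin(yaw),y+a*hx*np.sin(yaw)+b*hy*np.cos(yaw),z)),1)) for a,b in product((-1,1),(-1,1))]
print(); print(pred(.564,.175,yaw,.096)); print(pred(.564,.175,yaw,.05,.04,.04))
E
```

```text
205 None; 209 (np.int64(316), np.int64(323), np.float64(319.5)); 213 (np.int64(315), np.int64(323), np.float64(319.0)); 217 (np.int64(315), np.int64(323), np.float64(319.0)); 221 (np.int64(312), np.int64(326), np.float64(319.0)); 225 (np.int64(311), np.int64(326), np.float64(318.5)); 229 (np.int64(311), np.int64(326), np.float64(318.5)); 233 (np.int64(311), np.int64(326), np.float64(318.5)); 237 (np.int64(311), np.int64(326), np.float64(318.5)); 241 (np.int64(311), np.int64(326), np.float64(318.5)); 245 (np.int64(312), np.int64(326), np.float64(319.0)); 249 (np.int64(311), np.int64(326), np.float64(318.5)); 253 (np.int64(312), np.int64(327), np.float64(319.5)); 257 (np.int64(312), np.int64(326), np.float64(319.0)); 261 None; 265 None; 
[(np.float64(327.5), np.float64(262.5)), (np.float64(310.0), np.float64(262.5)), (np.float64(328.0), np.float64(219.8)), (np.float64(309.8), np.float64(219.7))]
[(np.float64(367.5), np.float64(272.8)), (np.float64(269.2), np.float64(272.7)), (np.float64(371.7), np.float64(173.6)), (np.float64(265.6), np.float64(173.3))]
```

View pics/w1k.png

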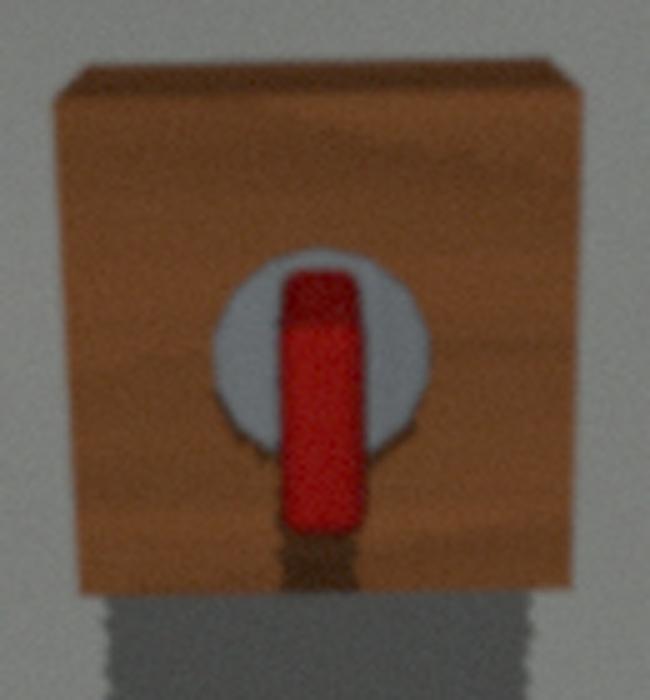

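The head top centre is at row 240.4 against a predicted 241.1, and the yaw is within about 0.01 rad. Descending to grip.

>>> apply_moves --plan '[{"translation": [0,0,0.045],"angular": [0,0,0],"hand": 0.0854},{"translation": [0,0,0.045],"angular": [0,0,0],"hand": 0.0854},{"translation": [0,0,0.04],"angular": [0,0,0],"hand": 0.06},{"translation": [0,0,0.02],"angular": [0,0,0],"hand": 0.04},{"translation": [0,0,0],"angular": [0,0,0],"hand": 0.025},{"translation": [0,0,0],"angular": [0,0,0],"hand": 0.018}]'

```text
time_s: 3.22
eef_pos: [0.5658, 0.1753, 0.0624]
eef_rot: [-0.0, 0.977, -0.213, 0.002]
wrist_force: [0.4, 0.5, -0.1]
opening: 0.209
```

>>> apply_moves --plan '[{"translation": [0,0,0],"angular": [0,0,0],"hand": 0.005},{"translation": [0,0,0],"angular": [0,0,0],"hand": 0.0},{"translation": [0,0,0],"angular": [0,0,0],"hand": 0.0},{"translation": [0,0,0],"angular": [0,0,0],"hand": 0.0}]'

```text
time_s: 3.72
eef_pos: [0.5656, 0.1748, 0.0627]
eef_rot: [0.0, 0.977, -0.213, 0.001]
wrist_force: [-2.3, -4.7, 6.6]
opening: 0.134
```

```bash
python3 - <<'E'
from h import *
st(); c=ctrl.camera("wrist"); crop(c,160,120,480,480,2,"w2");c=ctrl.camera("side"); crop(c,230,220,380,340,5,"s2")
E
```

```text
t 3.73 p [0.5656 0.1748 0.0627] yaw -0.4293 z [ 0.0028 -0.0012 -1.    ] F [-2.3 -4.7  6.6] T [-0.84  0.45 -0.04] op 0.134 q [ 0.1   0.42  1.68 -0.    1.04  2.1 ]
```

View pics/s2.png

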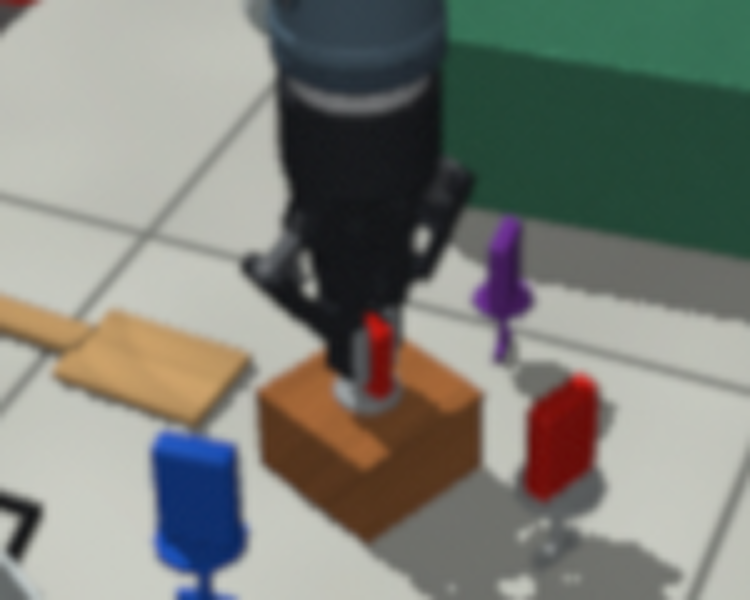

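View pics/w2.png

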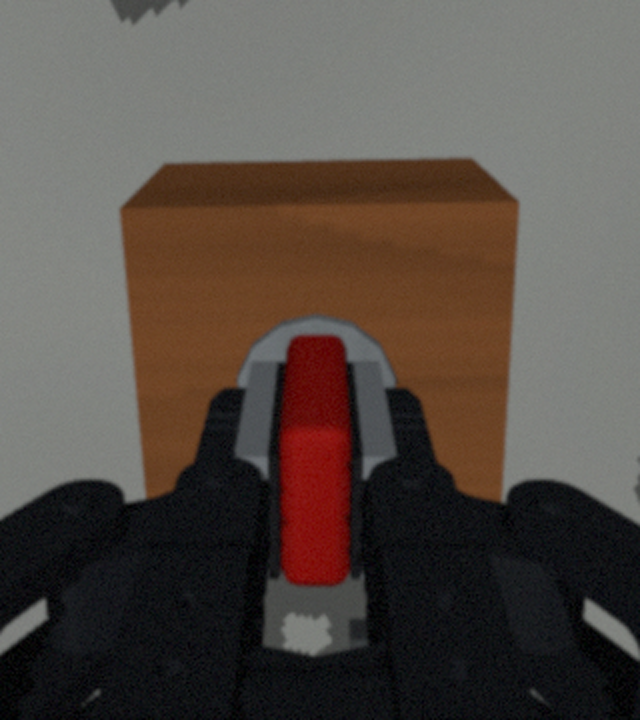

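Gripped: opening is 11.4 mm and both views show the red head between the pads. Lifting straight up.

>>> apply_moves --plan '[{"translation": [0,0,-0.01],"angular": [0,0,0],"hand": 0.0},{"translation": [0,0,-0.02],"angular": [0,0,0],"hand": 0.0},{"translation": [0,0,-0.03],"angular": [0,0,0],"hand": 0.0},{"translation": [0,0,-0.04],"angular": [0,0,0],"hand": 0.0},{"translation": [0,0,-0.04],"angular": [0,0,0],"hand": 0.0},{"translation": [0,0,0],"angular": [0,0,0],"hand": 0.0}]'

```text
time_s: 4.58
eef_pos: [0.5671, 0.1764, 0.2065]
eef_rot: [-0.002, 0.977, -0.213, 0.005]
wrist_force: [0.1, 0.1, -1.2]
opening: 0.131
```

```bash
python3 - <<'E'
from h import *
st(); c=ctrl.camera("wrist"); import pickle; pickle.dump((ctrl.get_obs(),c),open("w3.pkl","wb")); crop(c,160,120,480,480,2,"w3");c=ctrl.camera("side"); crop(c,230,150,380,270,5,"s3")
c=ctrl.camera("scene"); crop(c,320,160,480,280,5,"c3")
o=ctrl.get_obs()
p,r=rows((.513,-.180,.195),0.59,9)
E
```

```text
t 4.58 p [0.5671 0.1764 0.2065] yaw -0.4291 z [ 0.0097  0.0017 -1.    ] F [ 0.1  0.1 -1.2] T [ 0.02 -0.02 -0.03] op 0.131 q [0.1  0.24 1.59 0.   1.3  2.1 ]
[{"translation": [0.0113, 0.0383, 0.0006], "angular": [-0.0, 0.0001, -0.1133]}, {"translation": [0.007, 0.0393, 0.0006], "angular": [-0.0, 0.0001, -0.1133]}, {"translation": [0.0024, 0.0398, 0.0005], "angular": [-0.0, 0.0001, -0.1133]}, {"translation": [-0.0021, 0.0399, 0.0006], "angular": [-0.0, 0.0001, -0.1133]}, {"translation": [-0.0066, 0.0394, 0.0006], "angular": [-0.0, 0.0001, -0.1133]}, {"translation": [-0.011, 0.0384, 0.0006], "angular": [-0.0, 0.0001, -0.1133]}, {"translation": [-0.0152, 0.0369, 0.0006], "angular": [-0.0, 0.0001, -0.1133]}, {"translation": [-0.0193, 0.0349, 0.0006], "angular": [-0.0, 0.0001, -0.1133]}, {"translation": [-0.0232, 0.0325, 0.0005], "angular": [-0.0, 0.0001, -0.1133]}]
end [ 0.513 -0.18   0.195] [0.831 0.557 0.001] yaw 0.5903
```

View pics/s3.png

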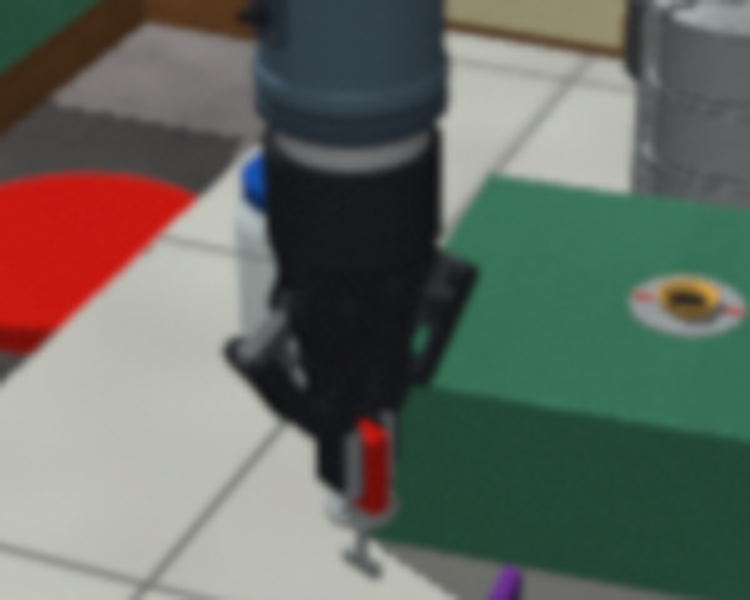

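View pics/w3.png

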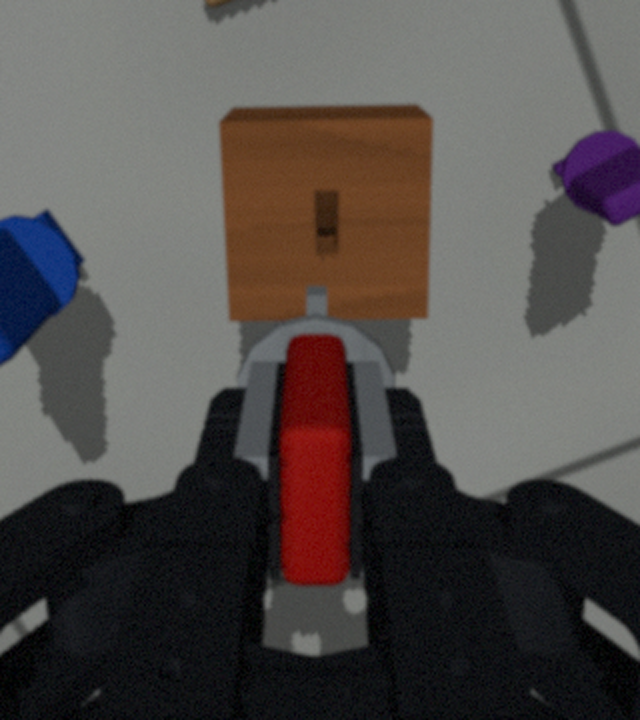

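View pics/c3.png

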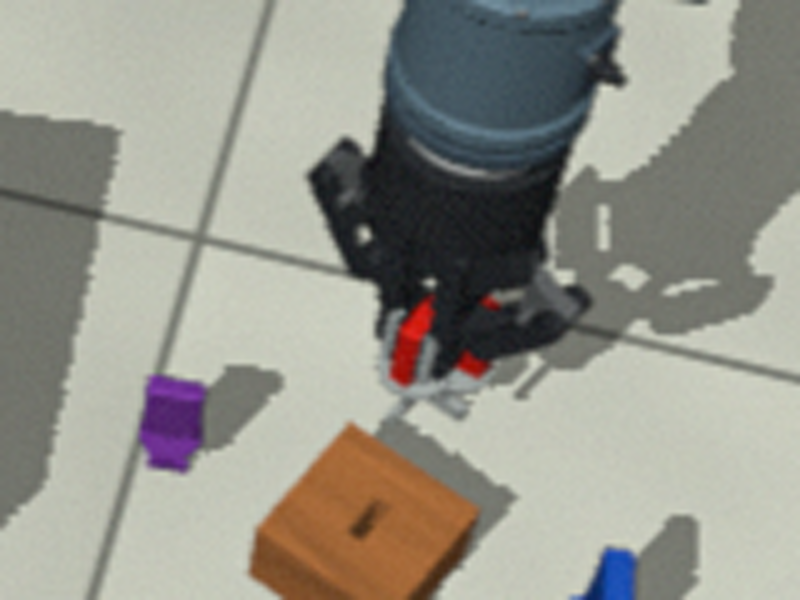

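```bash
cat >> h.py <<'E'
Rc=np.array([[0,.956,.294],[1,0,0],[0,.294,-.956]]); Rc[:,0]/=np.linalg.norm(Rc[:,0]); Rc/=np.linalg.norm(Rc,axis=0); pc=np.array([.0764,-.0004,-.1441])
def wtool(c,u,v,z):
    K=c["K"]; d=Rc@np.array([(u-K[0,2])/K[0,0],-(v-K[1,2])/K[1,1],-1.]); return pc+d*(z-pc[2])/d[2]
E
python3 - <<'E'
from h import *
import pickle
o,c=pickle.load(open("w3.pkl","rb")); print("actual obs", o["time_s"])
m=Rq(o["eef_rot"]); print("cam chk",m.T@(c["eye"]-o["eef_pos"])); print((m.T@Rq(c["orientation"])).round(3))
f=lambda u,v:((u+.5)/2-.5+160,(v+.5)/2-.5+120)
for n,u,v,z in [("top near",316,430,-.0333),("top rear",316,583,-.0333),("headL",282,520,-.0333),("headR",349,520,-.0333),("disc front",317,316,.0047),("bit L",306,290,.0397),("bit R",327,290,.0397),("bit end top",316,312,.0397),("bit end bot",316,287,.0467)]:
    print(n,wtool(c,*f(u,v),z).round(4))
st()
E
```

```text
actual obs 4.625
cam chk [ 0.07652102 -0.00162994 -0.14712202]
[[ 0.001  0.957  0.29 ]
 [ 1.    -0.001  0.001]
 [ 0.002  0.29  -0.957]]
top near [ 0.0137 -0.0002 -0.0333]
top rear [-0.0148 -0.0002 -0.0333]
headL [-0.0026 -0.0057 -0.0333]
headR [-0.0026  0.0051 -0.0333]
disc front [0.0178 0.     0.0047]
bit L [ 0.0108 -0.0026  0.0397]
bit R [0.0108 0.0026 0.0397]
bit end top [ 0.0051 -0.0001  0.0397]
bit end bot [ 0.0091 -0.0001  0.0467]
t 4.72 p [0.5637 0.1757 0.2003] yaw -0.4294 z [-5.e-04  3.e-04 -1.e+00] F [-0.7 -0.9 -1.6] T [0.04 0.04 0.02] op 0.131 q [0.1  0.24 1.6  0.   1.3  2.1 ]
```

```bash
python3 - <<'E'
from h import *
rows((.4433,-.1863,.200),0.09,10)
E
```

```text
[{"translation": [0.0041, 0.0379, 0.0], "angular": [-0.0, 0.0001, -0.0519]}, {"translation": [0.0022, 0.0381, 0.0001], "angular": [-0.0, 0.0001, -0.0519]}, {"translation": [0.0001, 0.0382, -0.0], "angular": [-0.0, 0.0001, -0.0519]}, {"translation": [-0.0018, 0.0381, 0.0], "angular": [-0.0, 0.0001, -0.0519]}, {"translation": [-0.0038, 0.0379, 0.0], "angular": [-0.0, 0.0001, -0.0519]}, {"translation": [-0.0057, 0.0378, 0.0001], "angular": [-0.0, 0.0001, -0.0519]}, {"translation": [-0.0077, 0.0373, -0.0], "angular": [-0.0, 0.0001, -0.0519]}, {"translation": [-0.0096, 0.0369, 0.0], "angular": [-0.0, 0.0001, -0.0519]}, {"translation": [-0.0116, 0.0364, 0.0], "angular": [-0.0, 0.0001, -0.0519]}, {"translation": [-0.0134, 0.0357, 0.0001], "angular": [-0.0, 0.0001, -0.0519]}]
end [ 0.4433 -0.1863  0.2   ] [0.996 0.089 0.   ] yaw 0.0896
```

>>> apply_moves --plan '[{"translation": [0.0041,0.0379,0],"angular": [0,0,-0.0519],"hand": 0.0},{"translation": [0.0022,0.0381,0],"angular": [0,0,-0.0519],"hand": 0.0},{"translation": [0.0001,0.0382,0],"angular": [0,0,-0.0519],"hand": 0.0},{"translation": [-0.0018,0.0381,0],"angular": [0,0,-0.0519],"hand": 0.0},{"translation": [-0.0038,0.0379,0],"angular": [0,0,-0.0519],"hand": 0.0},{"translation": [-0.0057,0.0378,0],"angular": [0,0,-0.0519],"hand": 0.0},{"translation": [-0.0077,0.0373,0],"angular": [0,0,-0.0519],"hand": 0.0},{"translation": [-0.0096,0.0369,0],"angular": [0,0,-0.0519],"hand": 0.0},{"translation": [-0.0116,0.0364,0],"angular": [0,0,-0.0519],"hand": 0.0},{"translation": [-0.0134,0.0357,0],"angular": [0,0,-0.0519],"hand": 0.0}]'

```text
time_s: 5.98
eef_pos: [0.4424, -0.1869, 0.199]
eef_rot: [-0.001, 0.999, 0.046, -0.001]
wrist_force: [-0.1, -1.2, -0.5]
opening: 0.132
```

>>> apply_moves --plan '[{"translation": [0,0,0],"angular": [0,0,0],"hand": 0.0},{"translation": [0,0,0],"angular": [0,0,0],"hand": 0.0},{"translation": [0,0,0],"angular": [0,0,0],"hand": 0.0}]'

```text
time_s: 6.35
eef_pos: [0.4438, -0.1853, 0.1999]
eef_rot: [-0.0, 0.999, 0.045, -0.0]
wrist_force: [-0.3, 0.1, -1.9]
opening: 0.13
```

```bash
python3 - <<'E'
from h import *
st(); o=ctrl.get_obs(); c=ctrl.camera("wrist"); import pickle; pickle.dump((o,c),open("w4.pkl","wb")); crop(c,200,80,440,330,3,"w4"); crop(c,0,0,640,480,1,"w4f")
m=Rq(o["eef_rot"]); print("cam chk",m.T@(c["eye"]-o["eef_pos"])); print((m.T@Rq(c["orientation"])).round(4))
E
```

```text
t 6.35 p [ 0.4438 -0.1853  0.1999] yaw 0.0904 z [-7.e-04  9.e-04 -1.e+00] F [-0.3  0.1 -1.9] T [ 0.04  0.03 -0.01] op 0.13 q [-0.64 -0.    1.87  0.    1.27  0.84]
cam chk [ 0.0762409  -0.00065562 -0.14408453]
[[ 6.000e-04  9.557e-01  2.942e-01]
 [ 1.000e+00 -3.000e-04 -1.000e-03]
 [-8.000e-04  2.942e-01 -9.557e-01]]
```

View pics/w4.png

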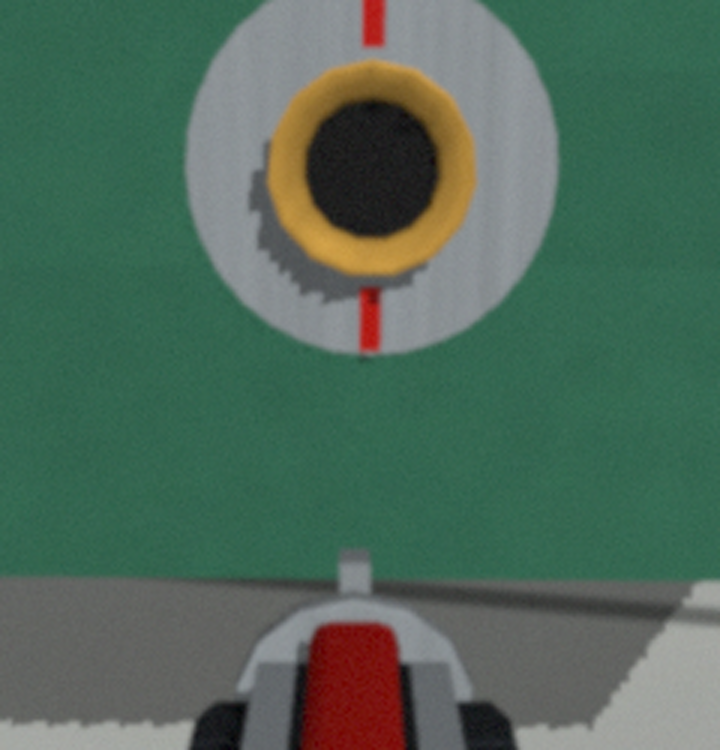

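View pics/w4f.png

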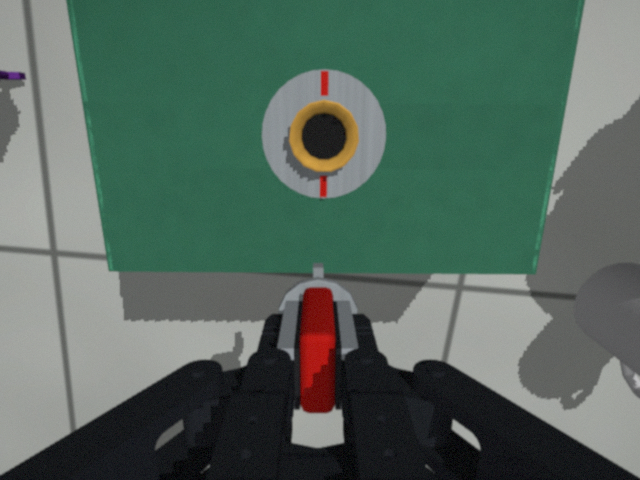

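```bash
python3 - <<'E'
from h import *
import pickle
o,c=pickle.load(open("w4.pkl","rb"))
f=lambda u,v:((u+.5)/3-.5+200,(v+.5)/3-.5+80)
for n,u,v,z in [("rim",372.5,167.5,.0769),("rimL",269,165,.0769),("rimR",476,165,.0769),("rimT",372,59,.0769),("rimB",372,276,.0769),("bore",372,168,.0769+.005),("plate disc",372,170,.0849),("markfar",374,44,.0849),("marknear",370,290,.0849),("bit end bot L",339,550,.0467),("bit R",370,550,.0467),("bit end top",355,562,.0397),("disc front",354,598,.0047)]:
    print(n,wtool(c,*f(u,v),z).round(4))
print(px2w(c,*f(372.5,167.5),.123), o["eef_pos"])
E
```

```text
rim [0.0707 0.0031 0.0769]
rimL [ 0.0711 -0.0153  0.0769]
rimR [0.0711 0.0215 0.0769]
rimT [0.0888 0.003  0.0769]
rimB [0.0516 0.0031 0.0769]
bore [0.0705 0.0031 0.0819]
plate disc [0.0701 0.0032 0.0849]
markfar [0.0918 0.0034 0.0849]
marknear [0.0481 0.0029 0.0849]
bit end bot L [ 0.0093 -0.0027  0.0467]
bit R [0.0093 0.0025 0.0467]
bit end top [ 0.0096 -0.      0.0397]
disc front [ 0.0173 -0.0002  0.0047]
[ 0.51418555 -0.18195496  0.123     ] [ 0.44376878 -0.18533386  0.19990726]
```

The rim centre is at tool (0.0707, 0.0031) and the till yaw is about 0.079. The bit's tip centre sits about 1.2 mm behind the TCP. I'll move over the lock and start descending.

>>> apply_moves --plan '[{"translation": [0.03,0.0016,0],"angular": [0,0,0.005],"hand": 0.0},{"translation": [0.03,0.0016,0],"angular": [0,0,0.006],"hand": 0.0},{"translation": [0.0117,0,0],"angular": [0,0,0],"hand": 0.0},{"translation": [0,0,0.01],"angular": [0,0,0],"hand": 0.0},{"translation": [0,0,0.01],"angular": [0,0,0],"hand": 0.0},{"translation": [0,0,0],"angular": [0,0,0],"hand": 0.0},{"translation": [0,0,0],"angular": [0,0,0],"hand": 0.0}]'

```text
time_s: 7.28
eef_pos: [0.5151, -0.1837, 0.1804]
eef_rot: [-0.0, 0.999, 0.039, -0.0]
wrist_force: [0.2, 0.3, -0.9]
opening: 0.13
```

```bash
python3 - <<'E'
from h import *
st(); c=ctrl.camera("side"); crop(c,330,150,430,230,7,"s5")
c=ctrl.camera("scene"); crop(c,210,140,310,230,7,"c5")
c=ctrl.camera("wrist"); crop(c,220,200,420,400,4,"w5")
E
```

```text
t 7.28 p [ 0.5151 -0.1837  0.1804] yaw 0.0779 z [-2.e-04  1.e-04 -1.e+00] F [ 0.2  0.3 -0.9] T [ 0.07 -0.03 -0.02] op 0.13 q [-0.56  0.17  1.73 -0.    1.24  0.93]
```

View pics/s5.png

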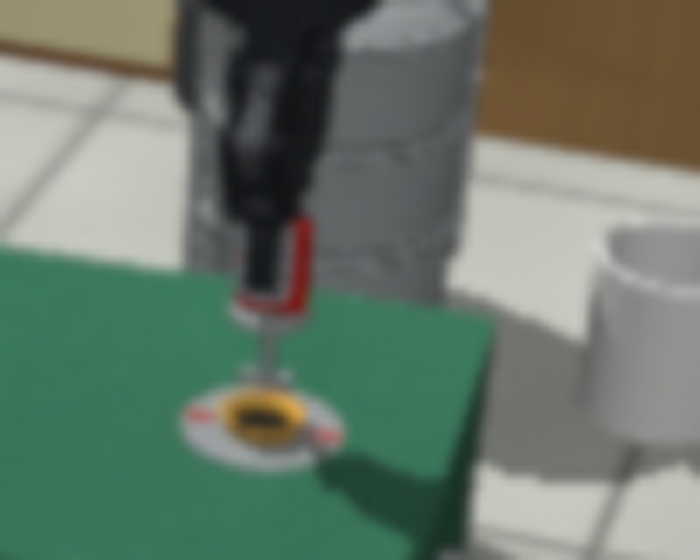

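View pics/c5.png

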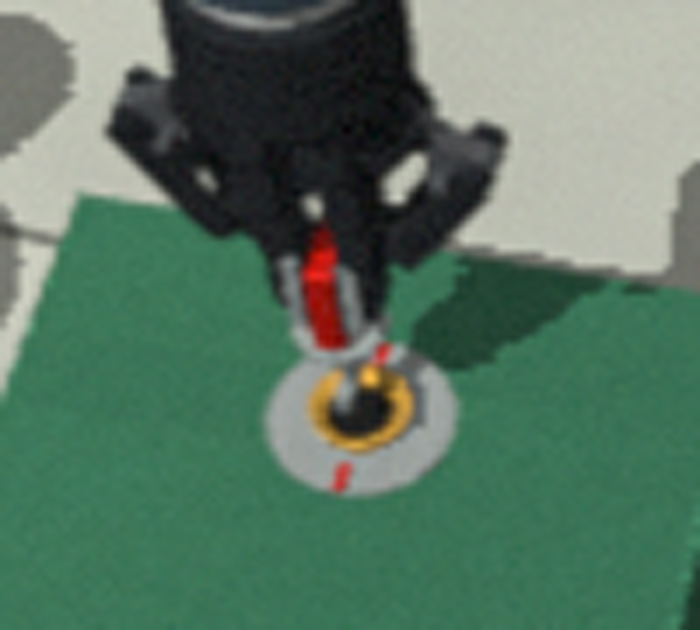

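View pics/w5.png

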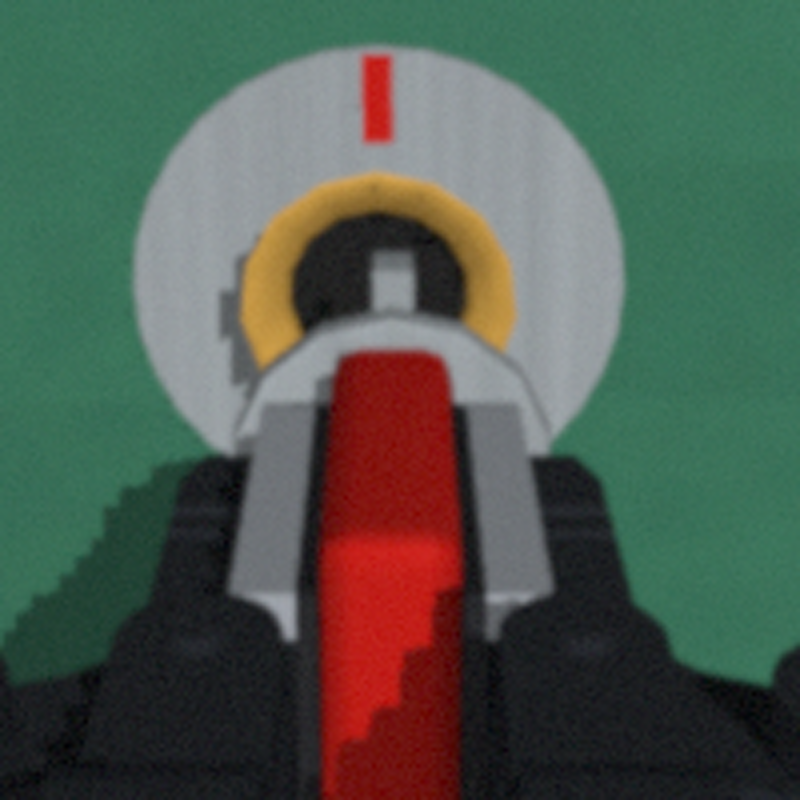

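```bash
python3 - <<'E'
from h import *
o=ctrl.get_obs(); c=ctrl.camera("wrist"); st()
f=lambda u,v:((u+.5)/4-.5+220,(v+.5)/4-.5+200)
zr=o["eef_pos"][2]-.123
for n,u,v,z in [("rimL",242,290,zr),("rimR",516,290,zr),("rimT",379,174,zr),("boreT",379,213,zr+.004),("discL",134,270,zr+.008),("discR",625,270,zr+.008),("discT",379,46,zr+.008),("mark",377.5,100,zr+.008),("bit end bot L",371,250,.0467),("bit R",416,250,.0467),("bit end top",393,267,.0397),("disc front",393,316,.0047)]:
    print(n,wtool(c,*f(u,v),z).round(4))
E
```

```text
t 7.47 p [ 0.5156 -0.1838  0.1808] yaw 0.0782 z [ 7.e-04 -5.e-04 -1.e+00] F [ 0.3 -0.3 -0.5] T [ 0.02  0.04 -0.01] op 0.133 q [-0.56  0.17  1.73 -0.    1.24  0.93]
rimL [ 0.0001 -0.0204  0.0579]
rimR [0.0001 0.0166 0.0579]
rimT [ 0.0164 -0.0019  0.0579]
boreT [ 0.0097 -0.0019  0.0619]
discL [ 0.0001 -0.0362  0.0659]
discR [0.0001 0.0324 0.0659]
discT [ 0.0319 -0.0019  0.0659]
mark [ 0.0245 -0.0021  0.0659]
bit end bot L [ 0.0097 -0.0028  0.0467]
bit R [0.0097 0.0028 0.0467]
bit end top [ 0.01   -0.0001  0.0397]
disc front [ 0.0174 -0.0001  0.0047]
```

The wrist view shows the bit at column 393 and the lock centre at 379, so the lock is 1.9 mm towards tool −y and about 0.8 mm towards −x. I'll correct and then lower into the funnel.

>>> apply_moves --plan '[{"translation": [-0.0008,-0.0019,0],"angular": [0,0,0],"hand": 0.0},{"translation": [0,0,0.005],"angular": [0,0,0],"hand": 0.0},{"translation": [0,0,0],"angular": [0,0,0],"hand": 0.0}]'

```text
time_s: 7.85
eef_pos: [0.5142, -0.1815, 0.1748]
eef_rot: [-0.0, 0.999, 0.039, -0.0]
wrist_force: [-0.3, -0.2, -0.8]
opening: 0.134
```

```bash
python3 - <<'E'
from h import *
st();c=ctrl.camera("wrist"); crop(c,220,200,420,400,4,"w6")
E
```

```text
t 7.85 p [ 0.5142 -0.1815  0.1748] yaw 0.0785 z [-9.e-04  6.e-04 -1.e+00] F [-0.3 -0.2 -0.8] T [-0.03 -0.01  0.01] op 0.134 q [-0.56  0.17  1.74  0.    1.23  0.94]
```

View pics/w6.png

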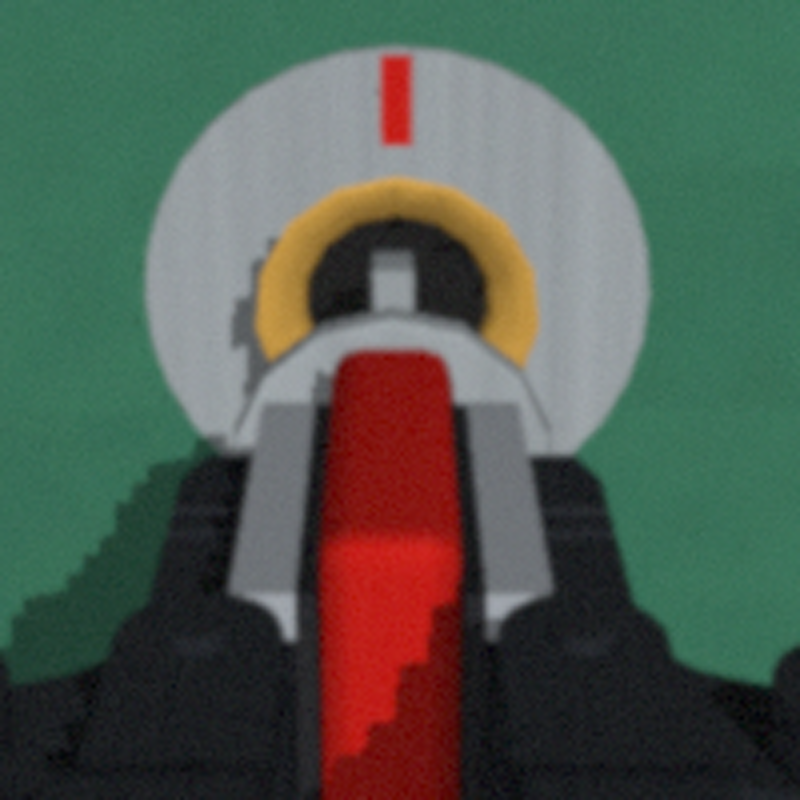

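```bash
python3 - <<'E'
from h import *
o=ctrl.get_obs(); c=ctrl.camera("wrist"); st()
f=lambda u,v:((u+.5)/4-.5+220,(v+.5)/4-.5+200)
zr=o["eef_pos"][2]-.123
for n,u,v,z in [("rimL",256,290,zr),("rimR",538,290,zr),("rimT",397,178,zr),("discL",146,280,zr+.008),("discR",650,280,zr+.008),("discT",397,46,zr+.008)]:
    print(n,wtool(c,*f(u,v),z).round(4))
E
```

```text
t 7.95 p [ 0.5144 -0.1816  0.1752] yaw 0.0784 z [-4.e-04  2.e-04 -1.e+00] F [ 1.1  0.1 -0.1] T [ 0.   -0.01 -0.03] op 0.129 q [-0.56  0.17  1.73  0.    1.23  0.94]
rimL [ 0.0023 -0.018   0.052 ]
rimR [0.0023 0.019  0.052 ]
rimT [0.0177 0.0005 0.052 ]
discL [ 0.0008 -0.0337  0.06  ]
discR [0.0008 0.035  0.06  ]
discT [0.0332 0.0005 0.06  ]
```

>>> apply_moves --plan '[{"translation": [0.0002,0.0005,0.004],"angular": [0,0,0],"hand": 0.0},{"translation": [0,0,0.004],"angular": [0,0,0],"hand": 0.0},{"translation": [0,0,0.003],"angular": [0,0,0],"hand": 0.0},{"translation": [0,0,0],"angular": [0,0,0],"hand": 0.0}]'

```text
time_s: 8.45
eef_pos: [0.5145, -0.1821, 0.164]
eef_rot: [-0.0, 0.999, 0.039, -0.0]
wrist_force: [-0.9, 0.2, 0.8]
opening: 0.131
```

```bash
python3 - <<'E'
from h import *
st()
E
```

```text
t 8.45 p [ 0.5145 -0.1821  0.164 ] yaw 0.0784 z [-6.e-04  4.e-04 -1.e+00] F [-0.9  0.2  0.8] T [ 0.06  0.02 -0.03] op 0.131 q [-0.56  0.19  1.74  0.    1.21  0.93]
```

>>> apply_moves --plan '[{"translation": [0,0,0.003],"angular": [0,0,0],"hand": 0.0},{"translation": [0,0,0.003],"angular": [0,0,0],"hand": 0.0},{"translation": [0,0,0],"angular": [0,0,0],"hand": 0.0}]'

```text
time_s: 8.82
eef_pos: [0.5145, -0.1821, 0.158]
eef_rot: [-0.0, 0.999, 0.039, -0.0]
wrist_force: [-0.4, -0.2, -0.6]
opening: 0.135
```

>>> apply_moves --plan '[{"translation": [0,0,0.002],"angular": [0,0,0],"hand": 0.0},{"translation": [0,0,0.002],"angular": [0,0,0],"hand": 0.0},{"translation": [0,0,0],"angular": [0,0,0],"hand": 0.0}]'

```text
time_s: 9.2
eef_pos: [0.5146, -0.1821, 0.1542]
eef_rot: [-0.0, 0.999, 0.039, -0.0]
wrist_force: [-0.6, -0.9, -1.4]
opening: 0.127
```

>>> apply_moves --plan '[{"translation": [0,0,0.0015],"angular": [0,0,0],"hand": 0.0},{"translation": [0,0,0.0015],"angular": [0,0,0],"hand": 0.0},{"translation": [0,0,0],"angular": [0,0,0],"hand": 0.0}]'

```text
time_s: 9.57
eef_pos: [0.5146, -0.1821, 0.1512]
eef_rot: [-0.0, 0.999, 0.039, -0.0]
wrist_force: [0.3, -0.2, -0.5]
opening: 0.133
```

>>> apply_moves --plan '[{"translation": [0,0,0.001],"angular": [0,0,0],"hand": 0.0},{"translation": [0,0,0],"angular": [0,0,0],"hand": 0.0}]'

```text
time_s: 9.82
eef_pos: [0.5149, -0.1823, 0.1506]
eef_rot: [0.0, 0.999, 0.039, 0.0]
wrist_force: [0.2, 0.6, 0.9]
opening: 0.13
```

>>> apply_moves --plan '[{"translation": [0,0,0.0005],"angular": [0,0,0],"hand": 0.0},{"translation": [0,0,0],"angular": [0,0,0],"hand": 0.0}]'

```text
time_s: 10.07
eef_pos: [0.515, -0.1823, 0.1505]
eef_rot: [0.0, 0.999, 0.039, 0.0]
wrist_force: [-1.0, 0.8, 5.2]
opening: 0.13
```

>>> apply_moves --plan '[{"translation": [0,0,0.0005],"angular": [0,0,0],"hand": 0.0},{"translation": [0,0,0],"angular": [0,0,0],"hand": 0.0}]'

```text
time_s: 10.32
eef_pos: [0.515, -0.1823, 0.1505]
eef_rot: [0.0, 0.999, 0.039, 0.0]
wrist_force: [-2.0, 1.3, 7.7]
opening: 0.134
```

Plate contact came at TCP z 0.1505, so the tip is 46.5 mm below the TCP. Sweeping counterclockwise with light pressure.

>>> apply_moves --plan '[{"translation": [0,-5e-05,-0.0003],"angular": [0,0,-0.04],"hand": 0.0},{"translation": [0,-5e-05,0],"angular": [0,0,-0.04],"hand": 0.0},{"translation": [0,0,0],"angular": [0,0,0],"hand": 0.0}]'

```text
time_s: 10.7
eef_pos: [0.5153, -0.1824, 0.1505]
eef_rot: [0.0, 0.997, 0.079, 0.001]
wrist_force: [-1.2, 0.3, 5.1]
opening: 0.129
```

>>> apply_moves --plan '[{"translation": [0,-5e-05,0],"angular": [0,0,-0.04],"hand": 0.0},{"translation": [0,-5e-05,0],"angular": [0,0,-0.04],"hand": 0.0},{"translation": [0,0,0],"angular": [0,0,0],"hand": 0.0}]'

```text
time_s: 11.08
eef_pos: [0.5154, -0.1824, 0.1505]
eef_rot: [0.001, 0.993, 0.119, 0.001]
wrist_force: [-0.6, -0.4, 5.6]
opening: 0.133
```

```bash
python3 - <<'E'
from h import *
st()
E
```

```text
t 11.07 p [ 0.5154 -0.1824  0.1505] yaw 0.2381 z [ 0.0018 -0.001  -1.    ] F [-0.6 -0.4  5.6] T [ 0.02  0.04 -0.02] op 0.133 q [-0.56  0.2   1.75  0.    1.18  0.78]
```

Still on the plate at 5.6 N and yaw 0.238. Continuing.

>>> apply_moves --plan '[{"translation": [0,-5e-05,0],"angular": [0,0,-0.04],"hand": 0.0},{"translation": [0,-5e-05,0],"angular": [0,0,-0.04],"hand": 0.0},{"translation": [0,0,0],"angular": [0,0,0],"hand": 0.0}]'

```text
time_s: 11.45
eef_pos: [0.5154, -0.1823, 0.1505]
eef_rot: [0.001, 0.987, 0.158, 0.001]
wrist_force: [-0.0, 0.1, 5.4]
opening: 0.133
```

>>> apply_moves --plan '[{"translation": [0,-5e-05,0],"angular": [0,0,-0.04],"hand": 0.0},{"translation": [0,-5e-05,0],"angular": [0,0,-0.04],"hand": 0.0},{"translation": [0,0,0],"angular": [0,0,0],"hand": 0.0}]'

```text
time_s: 11.82
eef_pos: [0.5154, -0.1823, 0.1505]
eef_rot: [0.001, 0.98, 0.198, 0.001]
wrist_force: [-0.2, -0.6, 5.5]
opening: 0.127
```

```bash
python3 - <<'E'
from h import *
st()
E
```

```text
t 11.82 p [ 0.5154 -0.1823  0.1505] yaw 0.3979 z [ 0.0018 -0.0011 -1.    ] F [-0.2 -0.6  5.5] T [-0.03 -0.06 -0.02] op 0.127 q [-0.56  0.2   1.75 -0.    1.18  0.62]
```

>>> apply_moves --plan '[{"translation": [0,-5e-05,0],"angular": [0,0,-0.04],"hand": 0.0},{"translation": [0,-5e-05,0],"angular": [0,0,-0.04],"hand": 0.0},{"translation": [0,0,0],"angular": [0,0,0],"hand": 0.0}]'

```text
time_s: 12.2
eef_pos: [0.5153, -0.1822, 0.1504]
eef_rot: [0.001, 0.972, 0.236, 0.001]
wrist_force: [0.1, -0.3, 5.1]
opening: 0.135
```

>>> apply_moves --plan '[{"translation": [0,-5e-05,0],"angular": [0,0,-0.04],"hand": 0.0},{"translation": [0,-5e-05,0],"angular": [0,0,-0.04],"hand": 0.0},{"translation": [0,0,0],"angular": [0,0,0],"hand": 0.0}]'

```text
time_s: 12.58
eef_pos: [0.5152, -0.1822, 0.1504]
eef_rot: [0.001, 0.961, 0.275, 0.001]
wrist_force: [1.2, -0.7, 5.1]
opening: 0.127
```

```bash
python3 - <<'E'
from h import *
st()
E
```

```text
t 12.57 p [ 0.5152 -0.1822  0.1504] yaw 0.5572 z [ 0.0017 -0.0012 -1.    ] F [ 1.2 -0.7  5.1] T [-0.21 -0.1  -0.04] op 0.127 q [-0.56  0.2   1.75 -0.    1.18  0.46]
```

>>> apply_moves --plan '[{"translation": [0,-5e-05,0],"angular": [0,0,-0.04],"hand": 0.0},{"translation": [0,-5e-05,0],"angular": [0,0,-0.04],"hand": 0.0},{"translation": [0,0,0],"angular": [0,0,0],"hand": 0.0}]'

```text
time_s: 12.95
eef_pos: [0.5151, -0.1821, 0.1503]
eef_rot: [0.001, 0.95, 0.313, 0.001]
wrist_force: [-0.6, -0.7, 4.6]
opening: 0.13
```

```bash
python3 - <<'E'
from h import *
st()
E
```

```text
t 12.95 p [ 0.5151 -0.1821  0.1503] yaw 0.6371 z [ 0.0016 -0.0012 -1.    ] F [-0.6 -0.7  4.6] T [-0.16 -0.14 -0.02] op 0.13 q [-0.56  0.2   1.75 -0.    1.18  0.38]
```

>>> apply_moves --plan '[{"translation": [0,-5e-05,0],"angular": [0,0,-0.04],"hand": 0.0},{"translation": [0,0,0],"angular": [0,0,0],"hand": 0.0}]'

```text
time_s: 13.2
eef_pos: [0.5151, -0.1821, 0.1503]
eef_rot: [0.001, 0.943, 0.332, 0.001]
wrist_force: [-0.1, -0.2, 5.1]
opening: 0.13
```

```bash
python3 - <<'E'
from h import *
st()
E
```

```text
t 13.2 p [ 0.5151 -0.1821  0.1503] yaw 0.677 z [ 0.0015 -0.0012 -1.    ] F [-0.1 -0.2  5.1] T [-0.22 -0.12 -0.02] op 0.13 q [-0.56  0.2   1.75 -0.    1.18  0.34]
```

>>> apply_moves --plan '[{"translation": [0,-5e-05,0],"angular": [0,0,-0.04],"hand": 0.0},{"translation": [0,-5e-05,0],"angular": [0,0,-0.04],"hand": 0.0},{"translation": [0,0,0],"angular": [0,0,0],"hand": 0.0}]'

```text
time_s: 13.58
eef_pos: [0.515, -0.1819, 0.1502]
eef_rot: [0.001, 0.929, 0.369, 0.0]
wrist_force: [0.2, -1.4, 5.4]
opening: 0.132
```

>>> apply_moves --plan '[{"translation": [0,-5e-05,0],"angular": [0,0,-0.04],"hand": 0.0},{"translation": [0,-5e-05,0],"angular": [0,0,-0.04],"hand": 0.0},{"translation": [0,0,0],"angular": [0,0,0],"hand": 0.0}]'

```text
time_s: 13.95
eef_pos: [0.5146, -0.1816, 0.1498]
eef_rot: [0.0, 0.914, 0.406, 0.0]
wrist_force: [-0.6, -0.3, -0.4]
opening: 0.13
```

```bash
python3 - <<'E'
from h import *
st()
E
```

```text
t 13.95 p [ 0.5146 -0.1816  0.1498] yaw 0.8365 z [ 6.e-04 -4.e-04 -1.e+00] F [-0.6 -0.3 -0.4] T [-0.    0.01  0.02] op 0.13 q [-0.56  0.2   1.76 -0.    1.18  0.18]
```

The force fell to zero at yaw 0.837, so the bit is entering the slot. I'll turn slightly further to centre it and then lower.

>>> apply_moves --plan '[{"translation": [0,-5e-05,0.0],"angular": [0,0,-0.04],"hand": 0.0},{"translation": [0,0,0.001],"angular": [0,0,0],"hand": 0.0},{"translation": [0,0,0],"angular": [0,0,0],"hand": 0.0}]'

```text
time_s: 14.32
eef_pos: [0.5138, -0.1809, 0.1479]
eef_rot: [-0.001, 0.905, 0.425, -0.0]
wrist_force: [0.3, 0.4, -0.2]
opening: 0.134
```

>>> apply_moves --plan '[{"translation": [0,0,0.0015],"angular": [0,0,0],"hand": 0.0},{"translation": [0,0,0],"angular": [0,0,0],"hand": 0.0}]'

```text
time_s: 14.58
eef_pos: [0.5142, -0.1812, 0.1469]
eef_rot: [-0.0, 0.905, 0.425, -0.0]
wrist_force: [-0.1, -0.0, -0.8]
opening: 0.135
```

```bash
python3 - <<'E'
from h import *
st()
E
```

```text
t 14.57 p [ 0.5142 -0.1812  0.1469] yaw 0.878 z [-4.e-04  3.e-04 -1.e+00] F [-0.1 -0.  -0.8] T [-0.    0.07 -0.03] op 0.135 q [-0.56  0.21  1.76  0.    1.18  0.14]
```

>>> apply_moves --plan '[{"translation": [0,0,0.002],"angular": [0,0,0],"hand": 0.0},{"translation": [0,0,0.002],"angular": [0,0,0],"hand": 0.0},{"translation": [0,0,0],"angular": [0,0,0],"hand": 0.0}]'

```text
time_s: 14.95
eef_pos: [0.5142, -0.1812, 0.1429]
eef_rot: [-0.0, 0.905, 0.425, -0.0]
wrist_force: [0.3, 0.5, -0.1]
opening: 0.133
```

>>> apply_moves --plan '[{"translation": [0,0,0.002],"angular": [0,0,0],"hand": 0.0},{"translation": [0,0,0.002],"angular": [0,0,0],"hand": 0.0},{"translation": [0,0,0],"angular": [0,0,0],"hand": 0.0}]'

```text
time_s: 15.32
eef_pos: [0.5142, -0.1813, 0.1389]
eef_rot: [-0.0, 0.905, 0.425, -0.0]
wrist_force: [-0.2, 0.8, -1.5]
opening: 0.134
```

>>> apply_moves --plan '[{"translation": [0,0,0.0015],"angular": [0,0,0],"hand": 0.0},{"translation": [0,0,0],"angular": [0,0,0],"hand": 0.0}]'

```text
time_s: 15.58
eef_pos: [0.5143, -0.1813, 0.1376]
eef_rot: [0.0, 0.905, 0.425, 0.0]
wrist_force: [-0.9, 1.2, -0.6]
opening: 0.132
```

```bash
python3 - <<'E'
from h import *
st()
E
```

```text
t 15.57 p [ 0.5143 -0.1813  0.1376] yaw 0.8784 z [ 0. -0. -1.] F [-0.9  1.2 -0.6] T [ 0.02  0.06 -0.01] op 0.132 q [-0.56  0.22  1.76  0.    1.16  0.14]
```

>>> apply_moves --plan '[{"translation": [0,0,0.001],"angular": [0,0,0],"hand": 0.0},{"translation": [0,0,0],"angular": [0,0,0],"hand": 0.0}]'

```text
time_s: 15.82
eef_pos: [0.5143, -0.1813, 0.1366]
eef_rot: [-0.0, 0.905, 0.425, 0.0]
wrist_force: [0.2, 1.0, -0.1]
opening: 0.128
```

>>> apply_moves --plan '[{"translation": [0,0,0.0008],"angular": [0,0,0],"hand": 0.0},{"translation": [0,0,0],"angular": [0,0,0],"hand": 0.0}]'

```text
time_s: 16.08
eef_pos: [0.5143, -0.1813, 0.1358]
eef_rot: [-0.0, 0.905, 0.425, -0.0]
wrist_force: [-0.2, -0.1, -0.6]
opening: 0.132
```

>>> apply_moves --plan '[{"translation": [0,0,0.0005],"angular": [0,0,0],"hand": 0.0},{"translation": [0,0,0],"angular": [0,0,0],"hand": 0.0}]'

```text
time_s: 16.32
eef_pos: [0.5144, -0.1813, 0.1356]
eef_rot: [0.0, 0.905, 0.425, 0.0]
wrist_force: [-1.4, 0.7, 2.2]
opening: 0.132
```

```bash
python3 - <<'E'
from h import *
st()
E
```

```text
t 16.32 p [ 0.5144 -0.1813  0.1356] yaw 0.8784 z [ 1.e-04 -1.e-04 -1.e+00] F [-1.4  0.7  2.2] T [ 0.11  0.24 -0.01] op 0.132 q [-0.56  0.22  1.77  0.    1.15  0.14]
```

The shoulder is on the rim: TCP z is 0.1356 with light contact, matching the predicted 0.1355. Turning clockwise.

>>> apply_moves --plan '[{"translation": [0,5e-05,0],"angular": [0,0,0.04],"hand": 0.0},{"translation": [0,5e-05,0],"angular": [0,0,0.04],"hand": 0.0},{"translation": [0,5e-05,0],"angular": [0,0,0.04],"hand": 0.0},{"translation": [0,5e-05,0],"angular": [0,0,0.04],"hand": 0.0},{"translation": [0,0,0],"angular": [0,0,0],"hand": 0.0}]'

```text
time_s: 16.95
eef_pos: [0.5143, -0.181, 0.1356]
eef_rot: [-0.001, 0.936, 0.352, -0.0]
wrist_force: [-2.1, 3.5, 5.1]
opening: 0.131
```

```bash
python3 - <<'E'
from h import *
st()
E
```

```text
t 16.95 p [ 0.5143 -0.181   0.1356] yaw 0.7188 z [-5.e-04  1.e-03 -1.e+00] F [-2.1  3.5  5.1] T [0.77 0.47 0.01] op 0.131 q [-0.56  0.22  1.76  0.    1.16  0.3 ]
```

>>> apply_moves --plan '[{"translation": [0,5e-05,0],"angular": [0,0,0.04],"hand": 0.0},{"translation": [0,5e-05,0],"angular": [0,0,0.04],"hand": 0.0},{"translation": [0,5e-05,0],"angular": [0,0,0.04],"hand": 0.0},{"translation": [0,0,0],"angular": [0,0,0],"hand": 0.0}]'

```text
time_s: 17.45
eef_pos: [0.5145, -0.1811, 0.1356]
eef_rot: [-0.0, 0.955, 0.295, -0.0]
wrist_force: [-1.7, 4.4, 5.4]
opening: 0.132
```

```bash
python3 - <<'E'
from h import *
st()
E
```

```text
t 17.45 p [ 0.5145 -0.1811  0.1356] yaw 0.5998 z [-3.e-04  7.e-04 -1.e+00] F [-1.7  4.4  5.4] T [0.91 0.53 0.15] op 0.132 q [-0.56  0.22  1.76  0.    1.15  0.41]
```

>>> apply_moves --plan '[{"translation": [0,5e-05,0],"angular": [0,0,0.04],"hand": 0.0},{"translation": [0,5e-05,0],"angular": [0,0,0.04],"hand": 0.0},{"translation": [0,5e-05,0],"angular": [0,0,0.04],"hand": 0.0},{"translation": [0,5e-05,0],"angular": [0,0,0.04],"hand": 0.0},{"translation": [0,0,0],"angular": [0,0,0],"hand": 0.0}]'

```text
time_s: 18.08
eef_pos: [0.5147, -0.1814, 0.1356]
eef_rot: [-0.0, 0.976, 0.218, 0.0]
wrist_force: [-2.2, 4.4, 5.1]
opening: 0.133
```

```bash
python3 - <<'E'
from h import *
st(); c=ctrl.camera("side"); crop(c,270,150,470,290,4,"s7"); c=ctrl.camera("scene"); crop(c,180,130,340,290,4,"c7")
E
```

```text
t 18.07 p [ 0.5147 -0.1814  0.1356] yaw 0.44 z [ 0.e+00  5.e-04 -1.e+00] F [-2.2  4.4  5.1] T [0.86 0.44 0.19] op 0.133 q [-0.56  0.22  1.76  0.    1.15  0.57]
```

View pics/s7.png

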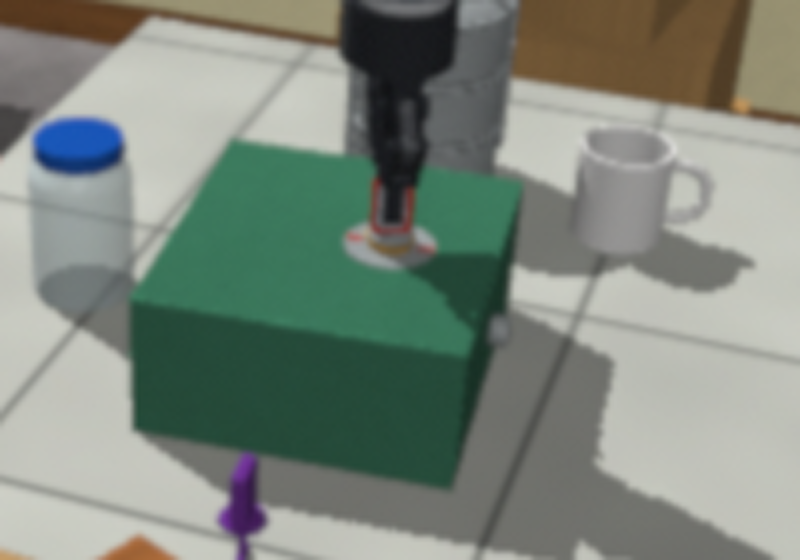

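View pics/c7.png

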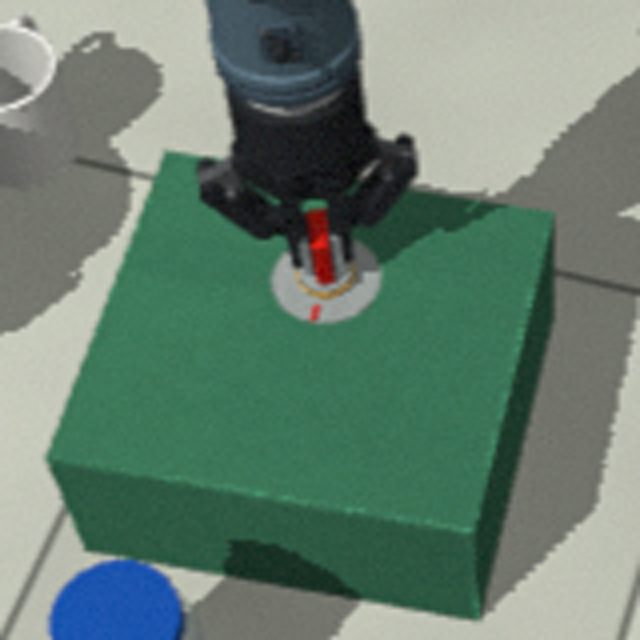

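The key is seated at (390,240) in the side view and the drawer is still shut. Turning further in small steps.

>>> apply_moves --plan '[{"translation": [0,5e-05,0],"angular": [0,0,0.03],"hand": 0.0},{"translation": [0,5e-05,0],"angular": [0,0,0.03],"hand": 0.0},{"translation": [0,0,0],"angular": [0,0,0],"hand": 0.0},{"translation": [0,0,0],"angular": [0,0,0],"hand": 0.0}]'

```text
time_s: 18.68
eef_pos: [0.5148, -0.1816, 0.1356]
eef_rot: [-0.0, 0.982, 0.189, 0.0]
wrist_force: [-2.4, 4.3, 5.8]
opening: 0.128
```

```bash
python3 - <<'E'
from h import *
st(); c=ctrl.camera("side"); crop(c,270,150,470,290,4,"s8")
E
```

```text
t 18.68 p [ 0.5148 -0.1816  0.1356] yaw 0.3798 z [ 2.e-04  5.e-04 -1.e+00] F [-2.4  4.3  5.8] T [0.87 0.5  0.03] op 0.128 q [-0.56  0.22  1.76  0.    1.15  0.63]
```

View pics/s8.png

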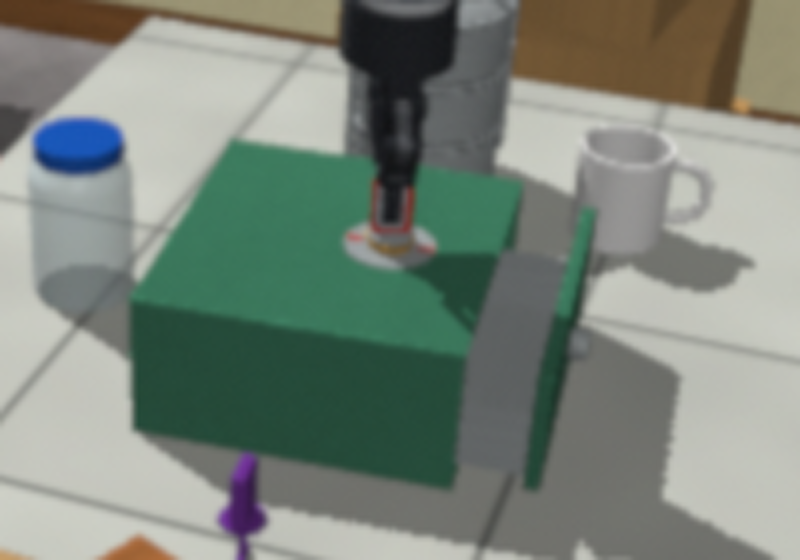

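The drawer has sprung open. I'll relax the pressure, release the key and retreat straight up.

>>> apply_moves --plan '[{"translation": [0,0,-0.0005],"angular": [0,0,0],"hand": 0.0},{"translation": [0,0,0],"angular": [0,0,0],"hand": 0.02},{"translation": [0,0,0],"angular": [0,0,0],"hand": 0.04},{"translation": [0,0,0],"angular": [0,0,0],"hand": 0.05},{"translation": [0,0,-0.01],"angular": [0,0,0],"hand": 0.05},{"translation": [0,0,-0.03],"angular": [0,0,0],"hand": 0.05},{"translation": [0,0,-0.04],"angular": [0,0,0],"hand": 0.05},{"translation": [0,0,-0.04],"angular": [0,0,0],"hand": 0.05},{"translation": [0,0,0],"angular": [0,0,0],"hand": 0.05},{"translation": [0,0,0],"angular": [0,0,0],"hand": 0.05}]'

```text
time_s: 19.98
eef_pos: [0.5145, -0.1818, 0.2559]
eef_rot: [0.0, 0.982, 0.188, 0.0]
wrist_force: [-1.0, -0.1, -0.5]
opening: 0.585
```

```bash
python3 - <<'E'
from h import *
st(); c=ctrl.camera("side"); crop(c,200,130,520,370,2.5,"s9"); c=ctrl.camera("scene"); crop(c,0,0,640,480,1,"c9"); c=ctrl.camera("wrist"); crop(c,120,80,520,400,2,"w9")
E
```

```text
t 19.98 p [ 0.5145 -0.1818  0.2559] yaw 0.3784 z [ 2.e-04 -2.e-04 -1.e+00] F [-1.  -0.1 -0.5] T [-0.05  0.   -0.02] op 0.585 q [-0.56  0.09  1.65 -0.    1.39  0.64]
```

View pics/s9.png

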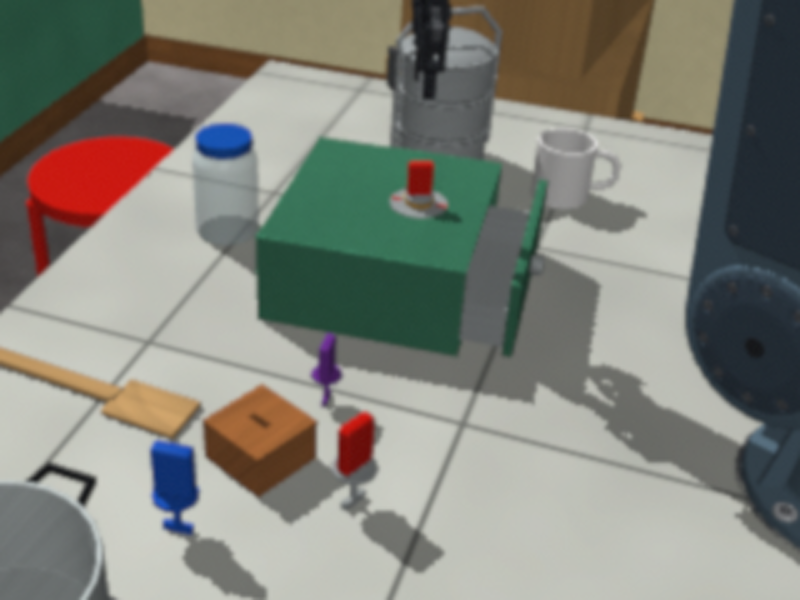

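View pics/c9.png

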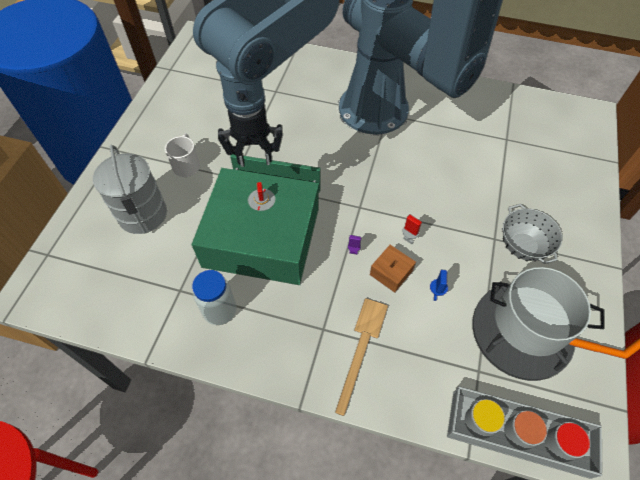

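View pics/w9.png

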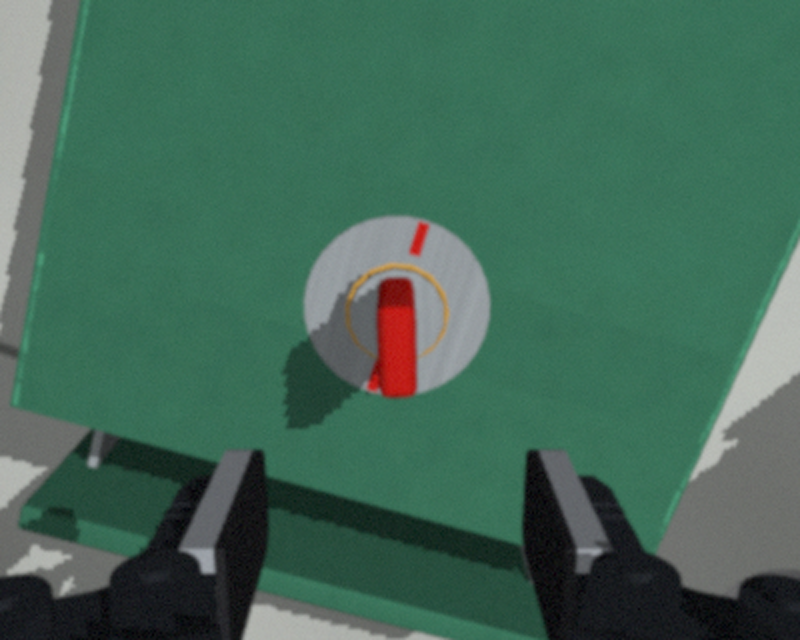

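The key stands seated in the lock (red head at (397,340) in the wrist view) and the drawer is open. The gripper is clear and everything else is where it was. Handing in.

```bash
python3 - <<'E'
from bench import ctrl
print(ctrl.hand_in())
E
```

```text
the job is handed in; nothing more can be done
None
```

The till is unlocked, its drawer is open and the key is standing in the lock. I handed the job in at about 20 s of the 61 s allowed.

- **Key:** I took the smaller red key from the stand, lifted it straight out and lowered it into the brass collar.
- **Slot:** I swept counterclockwise with about 5 N on the plate. The bit dropped in at a world yaw of about 0.84 rad, roughly 0.76 rad counterclockwise of the till's x.
- **Seating:** The shoulder met the rim at the predicted height, within 0.1 mm.
- **Turn:** I turned it clockwise about 0.5 rad and the drawer sprang open. The largest force I read at any check was about 8 N.

**Last checks:** All three pictures show the key upright and seated in the collar and the drawer out. The gripper is well clear, with a wrist force of about 1 N, which is noise level. The stand, the look-alike keys and the other things look unmoved.

**Disagreement:** The first move over the lock was about 1.9 mm off sideways, because I measured before the arm had settled. I corrected it from the wrist camera before the key went in. No check failed.

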